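# Feed a tray of jars through the carton coder

### The arm

A 7-joint arm with a two-finger parallel gripper is mounted at the origin on the work surface. World frame = base frame: x ahead of the robot, y to its left, z up, the work surface at z = 0. Lengths are in m, angles in rad, forces in N, time in s.
With the tool pointing down it reaches from about 0.425 to 0.875 m from the base axis. Payload 4.7 kg.
Tool frame: the origin (TCP) lies at the very end of the fingers, on their centre line; the grasp point (between the pads) lies 19 mm behind it; z points along the fingers, y is the line along which they close (so a half turn about z gives the same grasp; the last joint's range is limited). The gripper opens to 87 mm and grips with 3 to 60 N. Pads are 19 mm wide; open, the fingers measure 117 mm over their backs; the gripper's body (75 mm by 190 mm) begins 51 mm behind the grasp point.
Start: joints at [-1.226, 0.321, -0.07, 1.45, 0.023, 1.371, -0.057], TCP at [0.211, 0.615, 0.223] pointing down, gripper open.
Joint ranges: [-2.86, 2.86], [-0.3, 2.09], [-1.38, 1.24], [0.06, 2.45], [-1.56, 4.7], [0.09, 2.05], [-2.69, 2.69]. Speed limits (rad/s): [2.57, 2.57, 3.14, 3.14, 3.14, 3.14, 3.14].

### API

Orientations are given as a rotation vector (axis times angle).
In Python, from bench import ctrl, get_image, job gives the robot as it stands.
- The arm moves only by the shell command python3 -m crank 'ROWS' [FORCE]. ROWS is JSON, a list that holds one entry, the list of rows, each a list of 5 numbers: the shift along the tool's x, y, z in mm, then the turn about the tool's z in rad, then the closure, from -1 (fully open) to 1 (shut), so that 0 is half open. A call has 1 to 10 rows; each row shifts and turns the commanded pose from where the row before left it, along the tool's axes as they then stand; what a row does not reach is not made up. A row lasts 1/12 s, in which the tool goes at most 41.7 mm and 7.16 degrees, less where a joint would pass 70% of its speed; a pose out of reach is approached as far as the arm can. A call with a gripper value outside its range is refused whole. The fingers move at their own pace and stop on an object; FORCE is the grip in N (left out, the last holds). Time passes only in rows, so rows that do not move let the fingers close. It gives the time, the measured TCP pose, the force, the opening and the grip force at its end, in the units of the state.
- ctrl.get_state(): the state, without advancing time (a new reading comes with each control period).
- get_image(name): name is "scene" or "side" or "wrist"; returns a dict with "pixels" (384x512x3 uint8, red, green, blue), "fx", "fy", "cx", "cy" (pixels), "k1" (the pictures are not rectified: a ray, as slopes to the right and down, at radius r is drawn at 1 + k1 r^2 times it, then the intrinsics apply), "T" (4x4, takes a point from camera to world coordinates); the wrist camera has in their place "T_tool_cam" (4x4, takes a point from camera to tool coordinates, whose origin is the TCP and whose axes are the flange's). Camera axes: x right, y down, z forward; pixel columns grow to the right and rows downward; lengths in m; the calibration is good to about 2 mm. A picture is of the moment at which its call begins: read the wrist's pose just before it. There is no depth.
- job.close_job(): hands the job in; it is judged then, once.
The state is a dict: "time": time; "joint_positions": joint angles; "qd": joint speeds; "joint_torque": joint torques, N m; "position": TCP position; "tool_rot": TCP orientation; "ft_force": force on the tool from outside, world axes, zero at the start; "torque": the same for the moment, N m; "grip_width": opening from 0.0 (shut) to 1.0 (fully open); "grip_force": force on a finger pad.
Only numpy, scipy, OpenCV 4.12 (cv2) and the standard library are available. Lean on these libraries where they do the work, as an engineer would, in place of code of your own. Each camera call takes 0.05 s, during which the arm holds its last target. There are 200 camera calls.

### The job

Push the cardboard tray of jars along the fence and through the narrow gap between the fence and the print head, from the robot's right to its left, until the whole tray is out past the print head; leave it there lying square along the fence, no part of it beyond the fence's end. Only push the tray, by its outside walls: do not lift it, press on or pull the jars, or disturb anything else on the bench.

Things in the scene. Friction and masses are not known exactly. Their poses are not given: they have to be found in the camera images.
- coder: Carton coding station fixed to the bench (place and yaw vary): a long fence on the robot's side, a print head facing it. Origin on the bench in the middle of the 107 mm wide gap between them; +y is the feed direction (roughly the robot's left), +x points from the fence to the print head (roughly away from the robot). The bench in the lane is flat and bare.
- fence (a point): Middle of the fence's working face, at bench level (coder frame x -53.5, y -10 mm). Straight upright steel angle with a green slide strip, 45 mm high, 620 mm long along the coder's y (y = -320 to +300 mm); its 5 mm high foot reaches 50 mm back from the face, on the robot's side.
- nozzle (a point): Middle of the print head's steel nozzle plate (coder frame x +53.5, y 0, z 34 mm). Plate 80 mm long in y, z 6 to 62 mm, with lips turned out about 30 degrees at both ends as far as y = -66 and +66 mm, where they stand 16 mm back. Behind it the grey head and its carrier reach to coder x 240 mm, within 66 mm of the middle in y, up to 105 mm high.
- tray: The cardboard tray with six jars, loose, starting on the infeed side (y negative in the coder's frame), turned and away from the fence. Open box 102 mm (its x) by 149 mm (its y, the long side) outside, walls 36 mm high and 4 mm thick. Origin under its centre; axes parallel to the coder's when it lies square along the fence. With its jars about 0.7 kg; it slides flat on the bench (a few newtons).
- jar0: one of the six small filled jars with white lids standing loose in the tray (45 mm across, 64 mm tall, origin under its centre, 4 mm above the tray's underside); in the tray's frame it stands near x = -23.5, y = -47 mm, about 1 mm inside the walls
- jar1: one of the six small filled jars with white lids standing loose in the tray (45 mm across, 64 mm tall, origin under its centre, 4 mm above the tray's underside); in the tray's frame it stands near x = -23.5, y = 0 mm, about 1 mm inside the walls
- jar2: one of the six small filled jars with white lids standing loose in the tray (45 mm across, 64 mm tall, origin under its centre, 4 mm above the tray's underside); in the tray's frame it stands near x = -23.5, y = 47 mm, about 1 mm inside the walls
- jar3: one of the six small filled jars with white lids standing loose in the tray (45 mm across, 64 mm tall, origin under its centre, 4 mm above the tray's underside); in the tray's frame it stands near x = 23.5, y = -47 mm, about 1 mm inside the walls
- jar4: one of the six small filled jars with white lids standing loose in the tray (45 mm across, 64 mm tall, origin under its centre, 4 mm above the tray's underside); in the tray's frame it stands near x = 23.5, y = 0 mm, about 1 mm inside the walls
- jar5: one of the six small filled jars with white lids standing loose in the tray (45 mm across, 64 mm tall, origin under its centre, 4 mm above the tray's underside); in the tray's frame it stands near x = 23.5, y = 47 mm, about 1 mm inside the walls
- pickle_jar_a: large pickle jar with white lid, 66 mm across, 105 mm tall, loose, stands past the outfeed end of the fence; origin under its centre
- pickle_jar_b: the same kind of large jar (66 x 105 mm), loose, stands on the print head's side, beyond it in the feed direction
- cartridge: spare ink cartridge, black upright block 28 x 90 x 68 mm, loose, beside the outfeed on the print head's side; origin under its centre
- tape_roll: roll of clear packing tape lying flat, 96 mm across, 48 mm tall, loose, upstream of the tray; origin under its centre
- lid_bowl: small red plastic bowl, 110 mm across, 50 mm tall, loose, far side of the infeed, next to the head carrier; origin under its centre
- cleaner: white cleaning-fluid bottle, 64 mm across, 170 mm tall, loose, past the outfeed on the print head side; origin under its centre

How it is judged:
On the way:
1. the tray, flat on the bench, is between the fence and the print head (y of tray in the frame of coder between -0.045 and 0.045 m and x of tray in the frame of coder between -0.01 and 0.01 m and angle between the y axis of tray and the y axis of coder, either way round below 0.08 rad and height (world z) of tray below 0.006 m and angle between tray's own z axis and vertical below 0.06 rad), for 0.1 s.
At the end, for the whole second after the job is handed in: Tray flat and still on the outfeed side, wholly past the nozzle plate and not beyond the fence's end (centre 116 to 228 mm past the middle of the gap), within 25 mm of the fence, square to it within 7 degrees, all six jars upright in it (y of tray in the frame of coder between 0.116 and 0.228 m and x of tray in the frame of coder between -0.01 and 0.022 m and angle between the y axis of tray and the y axis of coder, either way round below 0.12 rad and height (world z) of tray below 0.006 m and angle between tray's own z axis and vertical below 0.06 rad and linear speed of tray below 0.01 m/s and angle between each of jar0, jar1, jar2, jar3, jar4, jar5's own z axis and vertical below 0.15 rad and z of jar0 in the frame of tray between -0.004 and 0.012 m and z of jar1 in the frame of tray between -0.004 and 0.012 m and z of jar2 in the frame of tray between -0.004 and 0.012 m and z of jar3 in the frame of tray between -0.004 and 0.012 m and z of jar4 in the frame of tray between -0.004 and 0.012 m and z of jar5 in the frame of tray between -0.004 and 0.012 m); the robot touches nothing.
It fails at once if the tray is lifted or tipped (height (world z) of tray above 0.012 m or angle between tray's own z axis and vertical above 0.12 rad).
It fails at once if a jar is lifted or tipped in the tray (z of any of jar0, jar1, jar2, jar3, jar4, jar5 in the frame of tray above 0.016 m or angle between any of jar0, jar1, jar2, jar3, jar4, jar5's own z axis and vertical above 0.25 rad).
It fails at once if the fingers press on or pull a jar (over 3 N) (contact force between the fingers and jar0 above 3 N or contact force between the fingers and jar1 above 3 N or contact force between the fingers and jar2 above 3 N or contact force between the fingers and jar3 above 3 N or contact force between the fingers and jar4 above 3 N or contact force between the fingers and jar5 above 3 N).
It fails at once if another thing on the bench is moved more than 15 mm (distance of any of pickle_jar_a, pickle_jar_b, cartridge, tape_roll, lid_bowl, cleaner from where it was at the start of the episode above 0.015 m).
It also fails if it takes over 64 s, if anything falls off the work surface, if the arm or the gripper's body presses on something with over 40 N, if the wrist force passes 120 N, or if a joint passes its speed limit or range.

## Working session

There is one attempt and no reset: what is moved stays moved. The work goes in short steps, Python scripts to look and compute and a shell command to move; the robot and the scene stay as the last step left them, time stands still between calls to the robot, and variables do not carry over. Pictures are saved under pics/ and viewed, at most 12 in all, crops included, and the job is handed in when it is done.

```bash
mkdir -p pics; cat > h.py <<'E'
import numpy as np, cv2
from bench import ctrl, get_image, job
def snap(name,fn,scale=1.5):
    im=get_image(name); np.save('pics/%s.npy'%fn,im,allow_pickle=True)
    p=cv2.cvtColor(im['pixels'],cv2.COLOR_RGB2BGR)
    cv2.imwrite('pics/%s.png'%fn,cv2.resize(p,None,fx=scale,fy=scale,interpolation=cv2.INTER_CUBIC)); return im
def ray(im,u,v,z,T=None):
    T=im['T'] if T is None else T; T=np.array(T)
    K=np.array([[im['fx'],0,im['cx']],[0,im['fy'],im['cy']],[0,0,1.]])
    xy=cv2.undistortPointsIter(np.array([[[u,v]]],float),K,np.array([im['k1'],0,0,0.]),None,None,(3,50,1e-10)).ravel()
    d=T[:3,:3]@np.array([xy[0],xy[1],1]); o=T[:3,3]
    return (o+d*(z-o[2])/d[2])[:2]
def load(fn): return np.load('pics/%s.npy'%fn,allow_pickle=True).item()
E
python3 - <<'E'
from h import *
s=ctrl.get_state(); print(s)
for n in('scene','side'):
    im=snap(n,n); print({k:v for k,v in im.items() if k!='pixels'})
E
```

```text
{'time': 0.0, 'joint_positions': array([-1.22589327,  0.32181652, -0.07005534,  1.45167924,  0.0225931 ,
        1.37078974, -0.05687341]), 'qd': array([ 1.45183139e-05, -6.21746678e-05,  8.60633578e-04, -2.24666253e-03,
        5.69615405e-04,  1.04111170e-03, -6.01514251e-04]), 'joint_torque': array([ 1.11943359e-04, -4.91263354e+01, -4.03730907e-01, -3.12529171e+01,
       -6.39391621e-02,  4.33408341e-02,  1.49765729e-04]), 'position': array([0.21100424, 0.61421307, 0.22146336]), 'tool_rot': array([-5.17179367e-01, -3.09851207e+00,  2.97561023e-03]), 'ft_force': array([ 0.77679257,  0.17427374, -0.42673832]), 'torque': array([-0.02762816, -0.03341185, -0.01946   ]), 'grip_force': 0.0, 'grip_width': 1.000064756286643}
{'fx': 455.39482309794664, 'fy': 455.39482309794664, 'cx': 259.40438846290596, 'cy': 194.0979369398369, 'k1': -0.053202313023914836, 'T': array([[ 0.7926751 ,  0.44642032, -0.41518078,  1.11045584],
       [ 0.60955429, -0.59206376,  0.52716607, -0.68031973],
       [-0.01047585, -0.67094665, -0.74143162,  0.96508133],
       [ 0.        ,  0.        ,  0.        ,  1.        ]])}
{'fx': 475.02975583912894, 'fy': 475.02975583912894, 'cx': 254.5154021600144, 'cy': 193.77141350585356, 'k1': 0.05121771459837837, 'T': array([[-0.97298361, -0.17623303,  0.14914697,  0.42402385],
       [-0.23087133,  0.74592154, -0.62473954,  0.77913606],
       [-0.0011522 , -0.64229509, -0.76645658,  1.03935316],
       [ 0.        ,  0.        ,  0.        ,  1.        ]])}
```

View pics/scene.png

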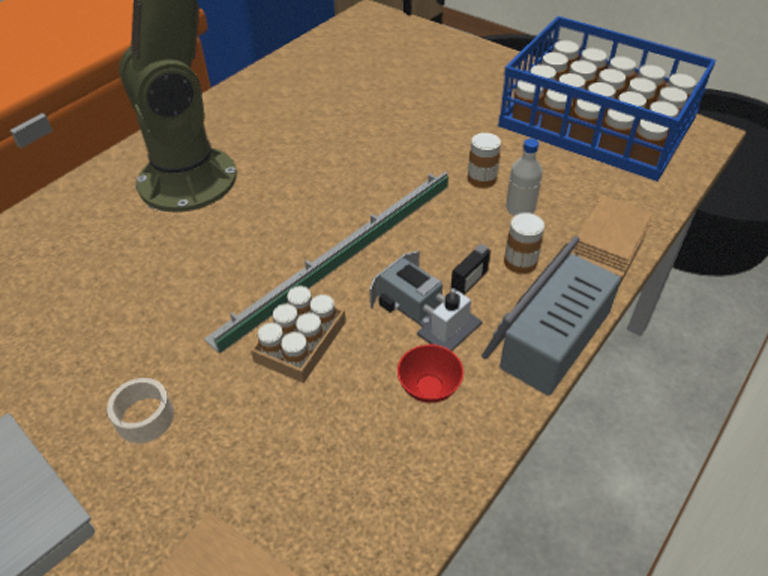

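View pics/side.png

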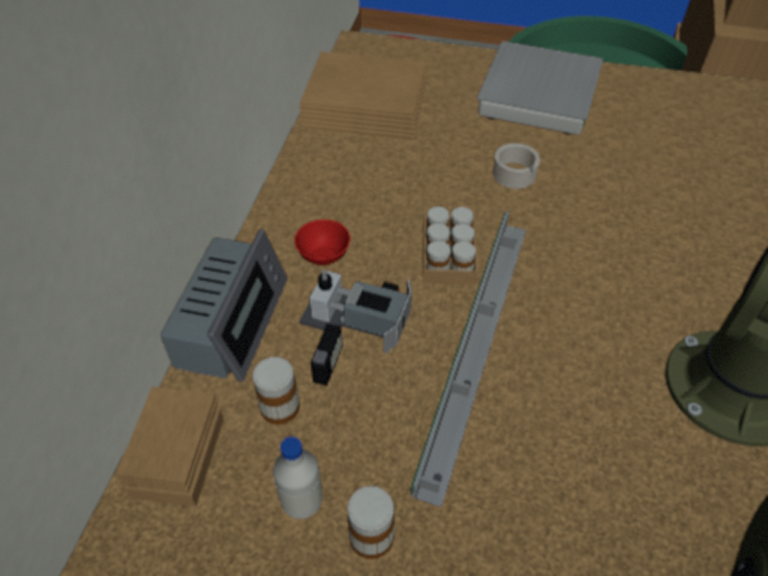

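The scene view shows the fence from (215,345) to (447,180), the tray at about (300,335), the head at (420,290) and the bowl at (430,372). The tape roll is at (140,410). The side view agrees. Next I'll enlarge crops to measure.

```bash
python3 - <<'E'
from h import *
for n,(x,y,w,h) in {'scene':(130,110,190,145),'side':(250,130,110,210)}.items():
    p=cv2.cvtColor(load(n)['pixels'],cv2.COLOR_RGB2BGR)[y:y+h,x:x+w]
    k=4 if n=='scene' else 2.857
    cv2.imwrite(f'pics/{n}_c.png',cv2.resize(p,None,fx=k,fy=k,interpolation=cv2.INTER_CUBIC))
E
```

```text
(no output)
```

View pics/scene_c.png

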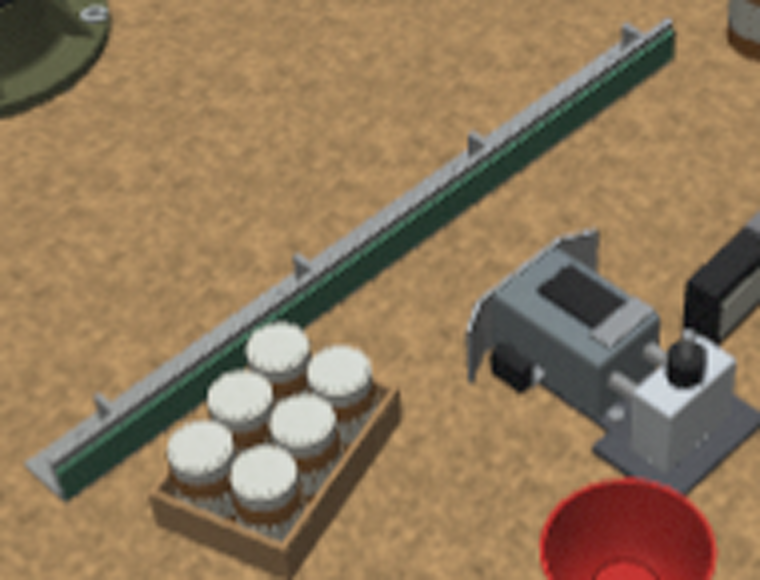

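View pics/side_c.png

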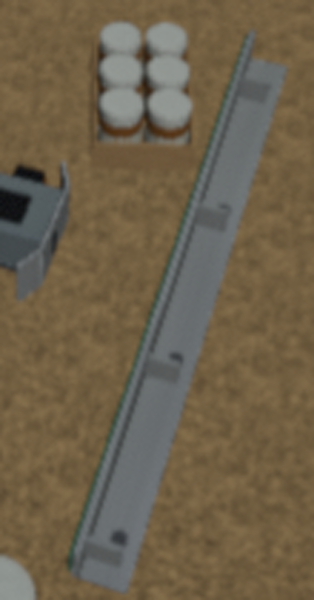

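```bash
python3 - <<'E'
from h import *
A=load('scene');B=load('side')
f=lambda u,v,z:ray(A,(u+.5)/4-.5+130,(v+.5)/4-.5+110,z)
k=2.857
g=lambda u,v,z:ray(B,(u+.5)/k-.5+250,(v+.5)/k-.5+130,z)
np.set_printoptions(precision=4,suppress=True)
print('fence scene'); 
for p in[(66,498,0),(59,468,.045),(674,50,0),(672,25,.045)]: print(f(*p))
print('fence side'); 
for p in[(249,33,.045),(71,553,.045),(69,572,0.0)]: print(g(*p))
a,b=f(66,498,0)/2+f(59,468,.045)/2, f(674,50,0)/2+f(672,25,.045)/2
d=b-a; print('len',np.linalg.norm(d)); yd=d/np.linalg.norm(d); xd=np.array([yd[1],-yd[0]])
o=(a+b)/2+yd*.01+xd*.0535; th=np.arctan2(yd[1],yd[0]); print('coder',o,'ydir',yd,np.degrees(th))
C=lambda p:np.array([(p-o)@xd,(p-o)@yd])
js=[(200,447),(239,396),(277,347),(264,472),(303,421),(340,372)]
J=np.array([f(u,v,.068) for u,v in js]); print('jarsA',J,J.mean(0))
js2=[(166,38),(167,71),(169,105),(120,37),(121,70),(121,104)]
J2=np.array([g(u,v,.068) for u,v in js2]); print('jarsB',J2,J2.mean(0))
for n,P in(('A',J),('B',J2)): 
  v=P[2]-P[0]+P[5]-P[3]; print(n,np.degrees(np.arctan2(v[1],v[0])),'coder',C(P.mean(0)))
for p in[(290,577,0),(157,521,0),(400,418,0),(290,552,.036),(153,498,.036),(400,392,.036)]: print('corner',f(*p),C(f(*p)))
# nozzle lips bottom etc
for p in[(473,378,.006),(470,336,.062),(598,232,.062)]: print('lip',C(f(*p)))
for n,u,v,z in(('tape',140,395,.048),('bowl',430,364,.05),('pa',485,142,.105),('pb',527,225,.105),('cl',522,200,.03),('cart',471,262,.068)):
  q=ray(A,u/1.5,v/1.5,z);print(n,q,C(q))
E
```

```text
fence scene
[ 0.4166 -0.29  ]
[ 0.4274 -0.2942]
[0.4758 0.3405]
[0.4861 0.3183]
fence side
[ 0.4245 -0.2884]
[0.4879 0.3227]
[0.4891 0.3181]
len 0.6242808458859169
coder [0.5057 0.0235] ydir [0.0944 0.9955] 84.5856439179695
jarsA [[ 0.5036 -0.2378]
 [ 0.4942 -0.192 ]
 [ 0.4849 -0.1456]
 [ 0.5497 -0.228 ]
 [ 0.5415 -0.1825]
 [ 0.5329 -0.1369]] [ 0.5178 -0.1871]
jarsB [[ 0.5061 -0.2371]
 [ 0.4975 -0.1905]
 [ 0.4881 -0.1448]
 [ 0.5522 -0.2278]
 [ 0.5426 -0.1814]
 [ 0.5341 -0.1353]] [ 0.5201 -0.1862]
A 100.99959044459118 coder [ 0.0319 -0.2086]
B 101.07614199737664 coder [ 0.0341 -0.2074]
corner [ 0.5788 -0.2463] [ 0.0982 -0.2617]
corner [ 0.4788 -0.2665] [ 0.0006 -0.2913]
corner [ 0.5499 -0.1024] [ 0.0559 -0.1212]
corner [ 0.5859 -0.2485] [ 0.1055 -0.2633]
corner [ 0.4873 -0.2705] [ 0.0094 -0.2945]
corner [ 0.5562 -0.1066] [ 0.0626 -0.1248]
lip [ 0.0714 -0.0647]
lip [ 0.079  -0.0731]
lip [0.0768 0.0592]
tape [ 0.414  -0.4488] [-0.0467 -0.4788]
bowl [ 0.7505 -0.1175] [ 0.2571 -0.1172]
pa [0.5312 0.3918] [-0.0094  0.369 ]
pb [0.7325 0.2173] [0.2076 0.2143]
cl [0.6523 0.3573] [0.1145 0.3461]
cart [0.6844 0.1056] [0.1702 0.0986]
```

Tray is at about coder (29,-203), turned about +17°, and the coder's y axis is at 84.3°. Now I'll align the tool, close the fingers and travel high to the outer side of the tray.

```bash
cat >> h.py <<'E'
O=np.array([.510,.018]);YD=np.array([.0993,.9951]);XD=np.array([.9951,-.0993])
def C(p): p=np.array(p)[:2]-O; return 1e3*np.array([p@XD,p@YD])
def st():
    from scipy.spatial.transform import Rotation as R
    s=ctrl.get_state(); m=R.from_rotvec(s['tool_rot']).as_matrix()
    print('t %.2f coder'%s['time'],C(s['position']).round(1),'z',round(s['position'][2]*1e3,1),'tooly deg',np.degrees(np.arctan2(m[1,1],m[0,1])).round(2),'tilt',m[2,2].round(4),'F',s['ft_force'].round(1),'grip',round(s['grip_width'],2))
E
python3 -m crank '[[[0,0,0,-0.116,1],[0,0,0,-0.116,1],[0,0,0,0,1]]]' 20
python3 -m crank '[[[-15.7,-25.8,0,0,1],[-15.7,-25.8,0,0,1],[-15.7,-25.8,0,0,1],[-15.7,-25.8,0,0,1],[-15.7,-25.8,0,0,1],[-15.7,-25.8,0,0,1],[-15.7,-25.8,0,0,1],[-15.7,-25.8,0,0,1],[-15.7,-25.8,0,0,1],[-15.7,-25.8,0,0,1]]]'
python3 -m crank '[[[-15.7,-25.8,0,0,1],[-15.7,-25.8,0,0,1],[-15.7,-25.8,0,0,1],[-15.7,-25.8,0,0,1],[-15.7,-25.8,0,0,1],[-15.7,-25.8,0,0,1],[-15.7,-25.8,0,0,1],[-15.7,-25.8,0,0,1],[-15.7,-25.8,0,0,1],[-15.7,-25.8,0,0,1]]]'
python3 -m crank '[[[-15.7,-25.8,0,0,1],[-15.7,-25.8,0,0,1],[-15.7,-25.8,0,0,1],[-15.7,-25.8,0,0,1],[-15.7,-25.8,0,0,1],[-15.7,-25.8,0,0,1],[-15.7,-25.8,0,0,1],[-15.7,-25.8,0,0,1],[-15.7,-25.8,0,0,1],[-15.7,-25.8,0,0,1]]]'
python3 -c "from h import *;st()"
```

```text
time: 0.35
position: [0.211, 0.6144, 0.2219]
tool_rot: [-0.15, -3.138, 0.002]
ft_force: [-0.5, 0.1, -0.3]
grip_width: 0.855
grip_force: 0.0
time: 1.18
position: [0.3422, 0.341, 0.2224]
tool_rot: [-0.161, -3.137, -0.0]
ft_force: [-0.3, -0.5, -0.0]
grip_width: 0.094
grip_force: 0.0
time: 2.02
position: [0.473, 0.0689, 0.2226]
tool_rot: [0.161, 3.137, 0.001]
ft_force: [0.3, -0.7, 1.0]
grip_width: 0.006
grip_force: 0.0
time: 2.85
position: [0.604, -0.203, 0.2223]
tool_rot: [-0.16, -3.137, -0.0]
ft_force: [0.5, -0.7, -0.4]
grip_width: 0.006
grip_force: 0.0
t 2.85 coder [ 115.5 -210.5] z 222.3 tooly deg 84.16 tilt -1.0 F [ 0.5 -0.7 -0.4] grip 0.01
```

```bash

python3 -m crank '[[[0,0,22,0,1],[0,0,22,0,1],[0,0,22,0,1],[0,0,22,0,1],[0,0,22,0,1],[0,0,22,0,1],[0,0,22,0,1],[0,0,22,0,1],[0,0,20,0,1],[0,0,10,0,1]]]' >/dev/null
python3 -c "from h import *;st()"
python3 -m crank '[[[3,0,0,0,1],[4,0,0,0,1],[4,0,0,0,1],[4,0,0,0,1],[4,0,0,0,1],[4,0,0,0,1],[3,0,0,0,1],[3,0,0,0,1],[2,0,0,0,1],[0,0,0,0,1]]]'|grep force
python3 -c "
from h import *;st();snap('scene','s2');im=load('s2')
p=cv2.cvtColor(im['pixels'],cv2.COLOR_RGB2BGR)[110:255,130:320];cv2.imwrite('pics/s2c.png',cv2.resize(p,None,fx=4,fy=4,interpolation=cv2.INTER_CUBIC))"
```

```text
t 3.68 coder [ 113.  -208.9] z 13.6 tooly deg 84.17 tilt -1.0 F [-0.2  0.2 -1. ] grip 0.0
ft_force: [6.8, -3.2, 0.2]
grip_force: 3.0
t 4.52 coder [  86.6 -210.6] z 18.1 tooly deg 84.34 tilt -1.0 F [ 6.8 -3.2  0.2] grip 0.01
```

View pics/s2c.png

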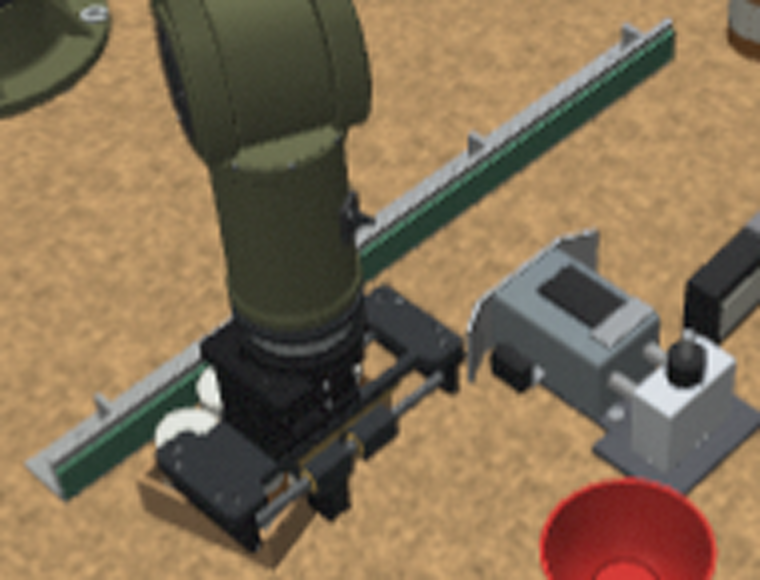

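The gripper's long side lies along the lane as planned. The fingers at about (345,480) are touching the tray's outer wall, and the rear corner has moved to (270,565). I'll continue pushing.

```bash

python3 -m crank '[[[3,0,0,0,1],[3,0,0,0,1],[3,0,0,0,1],[3,0,0,0,1],[2,0,0,0,1],[2,0,0,0,1],[0,0,0,0,1]]]'|grep ft
python3 -c "from h import *;st()"
python3 -m crank '[[[2,0,0,0,1],[2,0,0,0,1],[2,0,0,0,1],[1,0,0,0,1],[0,0,0,0,1]]]'|grep ft
python3 -c "from h import *;st()"
```

```text
ft_force: [15.2, -11.6, -1.6]
t 5.15 coder [  75.8 -215.2] z 20.5 tooly deg 84.27 tilt -0.9998 F [ 15.2 -11.6  -1.6] grip 0.01
ft_force: [16.4, -13.9, -1.5]
t 5.57 coder [  70.  -216.1] z 21.0 tooly deg 84.25 tilt -0.9997 F [ 16.4 -13.9  -1.5] grip 0.0
```

```bash

python3 -m crank '[[[2,0,1,0,1],[2,0,1,0,1],[2,0,1,0,1],[2,0,1,0,1],[0,0,0,0,1]]]'|grep ft
python3 -c "from h import *;st()
p=cv2.cvtColor(snap('side','s3')['pixels'],cv2.COLOR_RGB2BGR)[120:270,230:370];cv2.imwrite('pics/s3c.png',cv2.resize(p,None,fx=4,fy=4,interpolation=cv2.INTER_CUBIC))"
```

```text
ft_force: [23.1, -14.8, 5.3]
t 5.98 coder [  69.1 -216.8] z 20.8 tooly deg 84.31 tilt -0.9993 F [ 23.1 -14.8   5.3] grip 0.01
```

View pics/s3c.png

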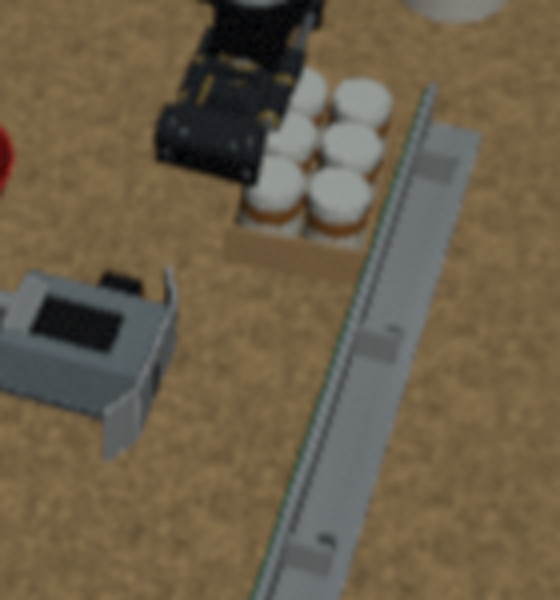

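```bash
python3 - <<'E'
from h import *
B=load('s3')
g=lambda u,v,z:C(ray(B,(u+.5)/4-.5+230,(v+.5)/4-.5+120,z))
P=[g(u,v,.068) for u,v in((362,97),(352,142),(340,190),(275,180))];print(np.round(P,1))
v=P[2]-P[0];a=np.arctan2(-v[0],v[1]);print(np.degrees(a))
R=np.array([[np.cos(a),-np.sin(a)],[np.sin(a),np.cos(a)]])
c=P[1]+R@[23.5,0];print('centre',c,[ (c+R@q).round(1) for q in([51,-74.5],[51,74.5],[-51,74.5],[-51,-74.5])])
print(g(225,258,0),g(357,282,0)); print('fence',g(432,88,.045),g(305,430,.045),g(260,572,.045))
E
```

```text
[[ -13.5 -262.3]
 [ -18.  -215.2]
 [ -21.6 -166.8]
 [  23.9 -161.4]]
4.845370441577556
centre [   5.43799825 -213.21604414] [array([  62.5, -283.1]), array([  50. , -134.7]), array([ -51.7, -143.3]), array([ -39.1, -291.8])]
[  50.08579144 -138.24059348] [ -45.95047882 -147.0905808 ]
fence [ -57.24558586 -312.49980378] [-49.85015679  24.48540978] [-51.64059097 136.3238427 ]
```

The front corner is pinned on the fence with about 5° left to turn. Pushing at mid-wall wedges it, so I'll back off and push nearer the rear.

```bash

python3 -m crank '[[[-8,0,0,0,1],[-10,0,0,0,1],[-10,0,0,0,1],[0,-10,2,0,1],[0,-15,0,0,1],[0,-15,0,0,1],[0,-5,0,0,1],[0,0,0,0,1]]]'|grep ft
python3 -c "from h import *;st()"
python3 -m crank '[[[4,0,0,0,1],[4,0,0,0,1],[3,-1,0,0,1],[3,-1,0,0,1],[2,-2,0,0,1],[2,-2,0,0,1],[2,-1,0,0,1],[0,0,0,0,1]]]'|grep ft
python3 -c "from h import *;st()"
```

```text
ft_force: [0.1, -0.3, -0.2]
t 6.70 coder [  78.9 -256.9] z 9.6 tooly deg 84.14 tilt -1.0 F [ 0.1 -0.3 -0.2] grip 0.0
ft_force: [6.9, 2.5, -3.3]
t 7.37 coder [  63.4 -259.8] z 11.1 tooly deg 84.39 tilt -1.0 F [ 6.9  2.5 -3.3] grip 0.01
```

```bash

python3 -m crank '[[[2,-1,0,0,1],[2,-1,0,0,1],[2,0,0,0,1],[0,0,0,0,1]]]'|grep ft
python3 -c "from h import *;st()"
python3 -m crank '[[[2,0,0,0,1],[2,0,0,0,1],[0,0,0,0,1]]]'|grep ft
python3 -c "from h import *;st();
p=cv2.cvtColor(snap('side','s4')['pixels'],cv2.COLOR_RGB2BGR)[120:270,230:370];cv2.imwrite('pics/s4c.png',cv2.resize(p,None,fx=4,fy=4,interpolation=cv2.INTER_CUBIC))"
```

```text
ft_force: [17.5, 3.9, -5.7]
t 7.70 coder [  63.4 -259.9] z 12.8 tooly deg 84.51 tilt -0.9999 F [17.5  3.9 -5.7] grip 0.01
ft_force: [22.4, 2.9, -5.3]
t 7.95 coder [  63.4 -259.5] z 14.2 tooly deg 84.57 tilt -0.9997 F [22.4  2.9 -5.3] grip 0.0
```

View pics/s4c.png

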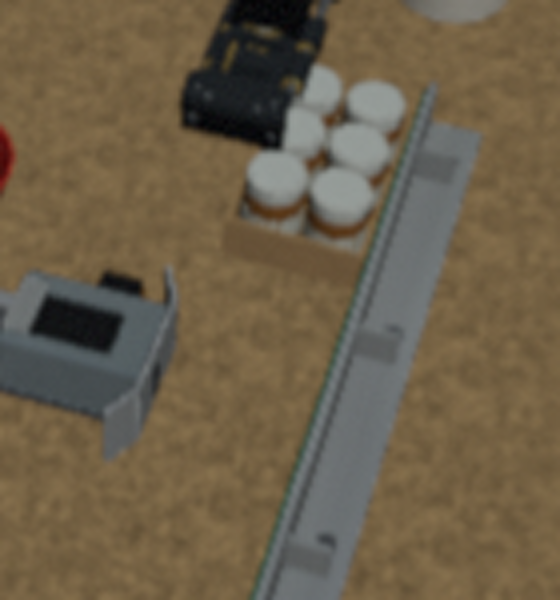

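Now the tray lies flush along the fence (its lid row (375,103)-(341,192) is parallel to it). I'll retreat up, then move behind the rear wall.

```bash
python3 - <<'E'
from h import *
B=load('s4')
g=lambda u,v,z:C(ray(B,(u+.5)/4-.5+230,(v+.5)/4-.5+120,z))
P=[g(u,v,.068) for u,v in((375,101),(359,145),(341,191),(277,175))];print(np.round(P,1))
v=P[2]-P[0];a=np.arctan2(-v[0],v[1]);print(np.degrees(a))
R=np.array([[np.cos(a),-np.sin(a)],[np.sin(a),np.cos(a)]])
print('centre',P[1]+R@[23.5,0],P[2]+R@[23.5,-47],P[3]+R@[-23.5,-47])
E
python3 -m crank '[[[-8,0,0,0,1],[-10,0,0,0,1],[-10,0,0,0,1],[-5,0,0,0,1],[0,0,-20,0,1],[0,0,-25,0,1],[0,0,-25,0,1],[0,0,-25,0,1],[0,0,-15,0,1],[0,0,0,0,1]]]'|grep ft
python3 -c "from h import *;st()"
```

```text
[[ -23.5 -261.3]
 [ -23.4 -213.9]
 [ -22.5 -166.1]
 [  23.9 -166.5]]
-0.5816656750996115
centre [ 6.61443301e-02 -2.14139907e+02] [   0.49626223 -213.35264294] [-9.37195504e-02 -2.13249345e+02]
ft_force: [0.2, -1.3, -0.1]
t 8.83 coder [  85.6 -265.4] z 124.1 tooly deg 84.27 tilt -1.0 F [ 0.2 -1.3 -0.1] grip 0.0
```

```bash

python3 -m crank '[[[10,-14,0,0,1],[22,-14,0,0,1],[22,-14,0,0,1],[22,-13,0,0,1],[12,-2,0,0,1],[0,0,25,0,1],[0,0,30,0,1],[0,0,30,0,1],[0,0,20,0,1],[0,0,5,0,1]]]'|grep ft
python3 -m crank '[[[0,3,0,0,1],[0,4,0,0,1],[0,4,0,0,1],[0,4,0,0,1],[0,4,0,0,1],[0,4,0,0,1],[0,4,0,0,1],[0,4,0,0,1]]]'|grep ft
python3 -c "from h import *;st()"
```

```text
ft_force: [-0.6, 0.2, -0.6]
ft_force: [0.4, -5.6, 0.4]
t 10.33 coder [  -3.1 -291.5] z 11.6 tooly deg 84.28 tilt -1.0 F [ 0.4 -5.6  0.4] grip 0.01
```

```bash

python3 -m crank '[[[0,5,0,0,1],[0,5,0,0,1],[0,5,0,0,1],[0,5,0,0,1],[0,5,0,0,1],[0,5,0,0,1],[0,5,0,0,1],[0,5,0,0,1],[0,5,0,0,1],[0,4,0,0,1]]]'|grep ft
python3 -c "from h import *;st()
p=cv2.cvtColor(snap('side','s5')['pixels'],cv2.COLOR_RGB2BGR)[120:270,230:370];cv2.imwrite('pics/s5c.png',cv2.resize(p,None,fx=4,fy=4,interpolation=cv2.INTER_CUBIC))"
```

```text
ft_force: [0.8, -5.9, 0.7]
t 11.17 coder [  -3.  -242.6] z 11.6 tooly deg 84.28 tilt -1.0 F [ 0.8 -5.9  0.7] grip 0.01
```

View pics/s5c.png

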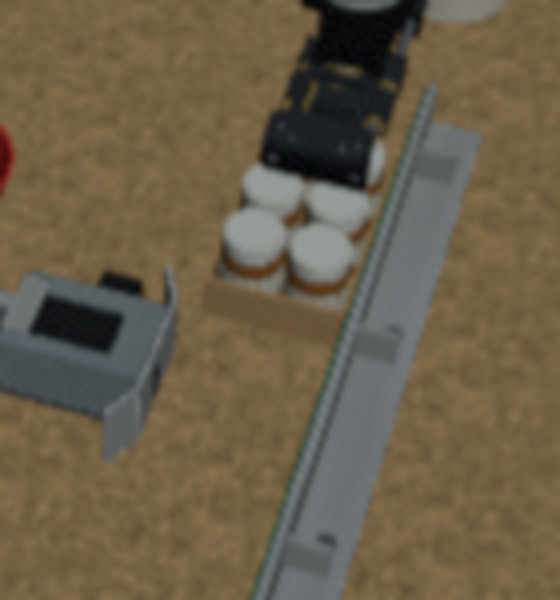

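The tray is square on the fence, with its front corners at (205,300) and (340,340), and lined up with the gap. Pushing on and watching force.

```bash
for i in 1; do
python3 -m crank '[[[0,5,0,0,1],[0,5,0,0,1],[0,5,0,0,1],[0,5,0,0,1],[0,5,0,0,1],[0,5,0,0,1],[0,5,0,0,1],[0,5,0,0,1],[0,5,0,0,1],[0,5,0,0,1]]]'|grep ft
python3 -c "from h import *;st()"
python3 -m crank '[[[0,5,0,0,1],[0,5,0,0,1],[0,5,0,0,1],[0,5,0,0,1],[0,5,0,0,1],[0,5,0,0,1],[0,5,0,0,1],[0,5,0,0,1],[0,5,0,0,1],[0,5,0,0,1]]]'|grep ft
python3 -c "from h import *;st()
p=cv2.cvtColor(snap('side','s6')['pixels'],cv2.COLOR_RGB2BGR)[120:270,230:370];cv2.imwrite('pics/s6c.png',cv2.resize(p,None,fx=4,fy=4,interpolation=cv2.INTER_CUBIC))"
done
```

```text
ft_force: [1.4, -6.1, 1.3]
t 12.05 coder [  -2.9 -192.9] z 11.6 tooly deg 84.26 tilt -1.0 F [ 1.4 -6.1  1.3] grip 0.0
ft_force: [1.9, -7.0, 1.3]
t 12.88 coder [  -2.8 -142.9] z 11.5 tooly deg 84.25 tilt -1.0 F [ 1.9 -7.   1.3] grip 0.01
```

View pics/s6c.png

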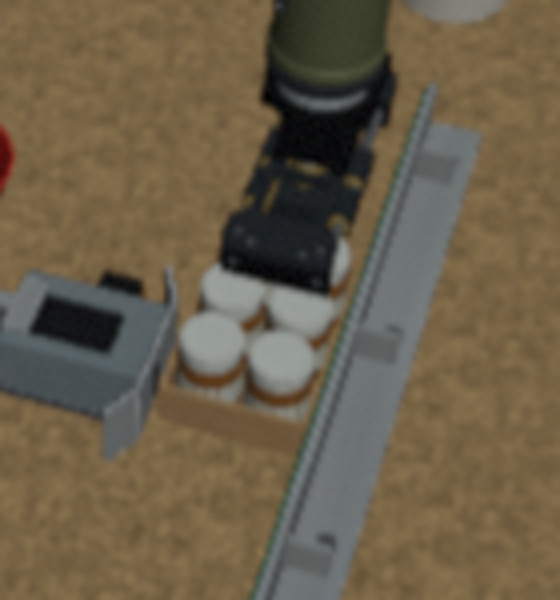

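The tray has entered the gap cleanly, with its front at (235,425), flush to the fence. I'll keep pushing.

```bash

python3 -m crank '[[[0,5,0,0,1],[0,5,0,0,1],[0,5,0,0,1],[0,5,0,0,1],[0,5,0,0,1],[0,5,0,0,1],[0,5,0,0,1],[0,5,0,0,1],[0,5,0,0,1],[0,5,0,0,1]]]'|grep ft
python3 -m crank '[[[0,5,0,0,1],[0,5,0,0,1],[0,5,0,0,1],[0,5,0,0,1],[0,5,0,0,1],[0,5,0,0,1],[0,5,0,0,1],[0,5,0,0,1],[0,5,0,0,1],[0,5,0,0,1]]]'|grep ft
python3 -c "from h import *;st()"
python3 -m crank '[[[0,5,0,0,1],[0,5,0,0,1],[0,5,0,0,1],[0,5,0,0,1],[0,5,0,0,1],[0,5,0,0,1],[0,5,0,0,1],[0,5,0,0,1],[0,5,0,0,1],[0,5,0,0,1]]]'|grep ft
python3 -m crank '[[[0,5,0,0,1],[0,5,0,0,1],[0,5,0,0,1],[0,5,0,0,1],[0,5,0,0,1],[0,5,0,0,1],[0,5,0,0,1],[0,5,0,0,1],[0,5,0,0,1],[0,5,0,0,1]]]'|grep ft
python3 -m crank '[[[0,5,0,0,1],[0,5,0,0,1],[0,5,0,0,1],[0,4,0,0,1],[0,3,0,0,1],[0,2,0,0,1],[0,0,0,0,1]]]'|grep ft
python3 -c "from h import *;st()
p=cv2.cvtColor(snap('side','s7')['pixels'],cv2.COLOR_RGB2BGR)[190:340,230:370];cv2.imwrite('pics/s7c.png',cv2.resize(p,None,fx=4,fy=4,interpolation=cv2.INTER_CUBIC))"
```

```text
ft_force: [1.8, -8.6, 0.9]
ft_force: [2.7, -7.7, 2.0]
t 14.60 coder [ -2.6 -43.3] z 11.5 tooly deg 84.23 tilt -1.0 F [ 2.7 -7.7  2. ] grip 0.0
ft_force: [2.6, -7.9, 2.4]
ft_force: [2.5, -9.5, 4.1]
ft_force: [2.6, -6.8, 2.6]
t 16.85 coder [-2.4 80.3] z 11.4 tooly deg 84.22 tilt -1.0 F [ 2.6 -6.8  2.6] grip 0.01
```

View pics/s7c.png

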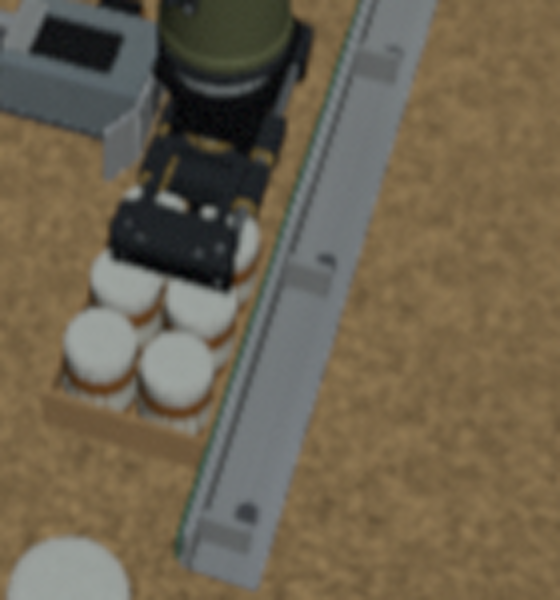

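The tray is past the head and flush with the fence, front edge at (125,425), short of the fence end at (185,560). I'll back off and check its position.

```bash

python3 -m crank '[[[0,-6,0,0,1],[0,-10,0,0,1],[0,-10,0,0,1],[0,0,-20,0,1],[0,0,-30,0,1],[0,0,-35,0,1],[0,0,-35,0,1],[0,0,-30,0,1],[0,0,-10,0,1],[0,0,0,0,1]]]'|grep ft
python3 - <<'E'
from h import *
st();B=load('s7')
g=lambda u,v,z:C(ray(B,(u+.5)/4-.5+230,(v+.5)/4-.5+190,z)).round(1)
for q in((177,362,.068),(100,338,.068),(202,298,.068),(127,278,.068),(190,460,0),(183,555,.045)):print(q,g(*q))
snap('side','s8')
p=cv2.cvtColor(load('s8')['pixels'],cv2.COLOR_RGB2BGR)[190:340,230:370];cv2.imwrite('pics/s8c.png',cv2.resize(p,None,fx=4,fy=4,interpolation=cv2.INTER_CUBIC))
E
```

```text
ft_force: [1.0, -0.6, -1.3]
t 17.73 coder [-2.8 57.6] z 173.4 tooly deg 84.33 tilt -1.0 F [ 1.  -0.6 -1.3] grip 0.0
(177, 362, 0.068) [-21.7 211.4]
(100, 338, 0.068) [ 25.5 211. ]
(202, 298, 0.068) [-22.8 165.7]
(127, 278, 0.068) [ 23.6 167.1]
(190, 460, 0) [-39.1 234. ]
(183, 555, 0.045) [-57.6 311.8]
```

View pics/s8c.png

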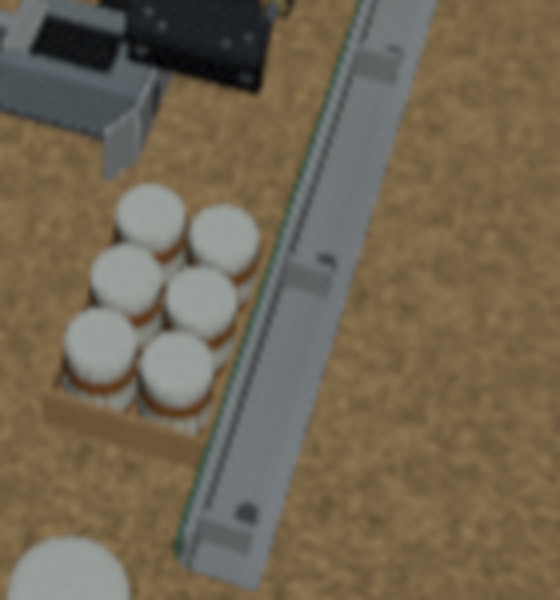

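The tray's centre is at about (1,166) mm, square to the fence with all jars upright. The robot is clear at z 173 mm, so I'm handing in.

```bash
python3 -c "from h import *;print(job.close_job())"
```

```text
the job is handed in; nothing more can be done
None
```

The job is handed in: the tray was pushed through the gap and lies square along the fence, its centre about 166 mm past the print head's middle (allowed 116–228 mm), with all six jars upright and the arm clear; the hand-in gave no verdict.

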